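Make up two desk kits from the stationery stock

TASK

Make up two desk kits from the stationery lying about. In the larger, three-bay tray put the loop-handled stamp in the middle bay, with one eraser and one small carton in the end bays; in the smaller, two-bay tray put the other eraser and the other carton; one thing to a bay, either way round, each resting on the bay's floor just as it now rests on the desk (stamp and cartons upright, erasers flat). Leave the black block stamp and the wooden bell standing where they are.

Things in the scene. Friction and masses are not known exactly. Their poses are not given: they have to be found in the camera images.
- large_tray: Larger low wooden tray, fixed to the desk, 84 (its x) x 206 (its y) x 14 mm high, three like bays; floor 4 mm thick, walls and dividers 5 mm thick, all up to 14 mm; origin at the centre of its underside, z up. Bays in a row along y, each inside 74 (x) x 62 (y) mm, centres at x = 0 and y = -67, 0, +67 mm
- small_tray: Smaller low wooden tray, fixed to the desk, 84 (its x) x 139 (its y) x 14 mm high, two like bays; floor 4 mm thick, walls and dividers 5 mm thick, all up to 14 mm; origin at the centre of its underside, z up. Bays in a row along y, each inside 74 (x) x 62 (y) mm, centres at x = 0 and y = -33.5, +33.5 mm
- loop_stamp_mid (a point): Round black hand stamp with an upright loop (ring) handle, 79 mm high: round base 46 mm across and 19 mm high, ring handle 30 mm wide along its y and 6 mm thick along its x, from 35 to 79 mm above the underside. Grasp the ring across its 30 mm width (along y) at its middle, 57 mm above the underside. Point on the stamp's axis, 39.5 mm above its underside; z up
- eraser_a_mid (a point): Blue and white eraser block, 20 (its x) x 43 (its y) x 12 mm high, lying flat; the two erasers are alike and either may go to either kit. Point at its centre, 6 mm above its underside; long axis is y, z up
- eraser_b_mid (a point): Blue and white eraser block, 20 (its x) x 43 (its y) x 12 mm high, lying flat; the two erasers are alike and either may go to either kit. Point at its centre, 6 mm above its underside; long axis is y, z up
- carton_a_mid (a point): Small white printed carton with a pink foot, standing upright, 23 (its x) x 46 (its y) x 56 mm high; the two cartons are alike and either may go to either kit. Point at its centre, 28 mm above its underside; long side is y, z up
- carton_b_mid (a point): Small white printed carton with a pink foot, standing upright, 23 (its x) x 46 (its y) x 56 mm high; the two cartons are alike and either may go to either kit. Point at its centre, 28 mm above its underside; long side is y, z up
- block_stamp_mid (a point): Black block stamp with sloping sides, 52 (its x) x 88 (its y) x 46 mm high; loose, not part of either kit, to be left where it stands. Point 21 mm above the centre of its underside; z up
- wooden_bell_mid (a point): Small wooden bell with a stub grip, 44 mm across and 41 mm high; loose, not part of either kit, to be left where it stands. Point on its axis, 20.5 mm above its underside; z up
Mind the look-alikes: they are no part of the job. What is shaped like the part that bears carton_a_mid but blue is not meant.

How it is judged:
By the outcome, as a careful person would: the job done as asked, in the order asked, and still so for the second after the job is handed in, with the robot touching nothing.
It also fails if it takes over 96 s, if anything falls off the work surface, if the arm or the gripper's body presses on something with over 40 N, if the wrist force passes 120 N, or if a joint passes its speed limit or range.

ROBOT

A 6-joint arm with a two-finger parallel gripper is mounted at the origin on a cart in front of the work surface, level with it; the furniture and walls round the work are solid. World frame = base frame: x ahead of the robot, y to its left, z up, the work surface at z = 0. Lengths are in mm, angles in rad, forces in N, time in s.
With the tool pointing down it reaches from about 350 to 875 mm from the base axis. Payload 4.2 kg.
Tool frame: the origin (TCP) lies at the very end of the fingers, on their centre line; the grasp point (between the pads) lies 19 mm behind it; z points along the fingers, y is the direction in which the jaws open and shut (so a half turn about z gives the same grasp; the last joint's range is limited). The gripper opens to 85 mm and grips with 20 to 120 N. Pads are 22 mm wide; open, the fingers measure 114 mm over their backs; the gripper's body (76 mm by 85 mm) begins 54 mm behind the grasp point. The pads swing forward as they close: fully open they stand 13 mm farther back than shut.
Start: joints at [1.59, 0.385, 0.008, 0, -1.194, -0.259], TCP at [148.411, 607.102, 231.312] pointing down, gripper open.
Joint ranges: [-3.14, 3.14], [-1.21, 2.06], [-1.07, 1.41], [-3.16, 2.05], [-2.99, -0.16], [-3.1, 3.1]. Speed limits (rad/s): [2.79, 2.79, 3.14, 3.14, 3.14, 3.14].

INTERFACE

Orientations are given as a unit quaternion [x, y, z, w].
In Python, from bench import read_state, get_image, camera_params, job_done gives the robot as it stands.
- The arm moves only by the tool send_rows, never from a script. Its arguments are lists of equal length, an entry for each row: "translation": the shift along the tool's x, y, z in m, a list of three; "yaw": the turn about the tool's z in degrees; "fingers": the closure in counts, from 0 (fully open) to 255 (shut). A call has 1 to 12 rows; each row is the pose to reach, as a shift and turn from the pose measured when the call began, along the tool's axes at that moment; what a row does not reach only later rows make up. A row lasts 1/10 s, in which the tool goes at most 50 mm and 8.59 degrees, less where a joint would pass 70% of its speed; a pose out of reach is approached as far as the arm can. A call with a gripper value outside its range is refused whole. The fingers move at their own pace and stop on an object; the grip force is fixed at half the most. Time passes only in rows, so rows that repeat a pose let the fingers close. It gives the time, the measured TCP pose, the force and the opening at its end, in the units of the state.
- read_state(): the state, without advancing time (a new reading comes with each control period).
- get_image(name): name is "side" or "top"; returns the picture (384x512x3 uint8, blue, green, red); there is no depth.
- camera_params(name): a dict with "mtx" (3x3 intrinsics, pixels), "rvec" (rotation vector, rad) and "tvec" (3), from world to camera coordinates, as OpenCV has them. Camera axes: x right, y down, z forward; pixel columns grow to the right and rows downward; lengths in mm; the calibration is good to about 2 mm. A picture is of the moment at which its call begins. camera_params takes no time and is no camera call.
- job_done(): hands the job in, once; it reports no verdict.
The state is a dict: "clock": time; "joints": joint angles; "joint_vel": joint speeds; "joint_efforts": joint torques, N m; "position": TCP position; "ee_rot": TCP orientation; "contact_force": force on the tool from outside, world axes, zero at the start; "wrist_torque": the same for the moment, N m; "gripper_width": finger opening in mm.
Only numpy, scipy, OpenCV 4.12 (cv2) and the standard library are available. Lean on these libraries where they do the work, as an engineer would, in place of code of your own. Each camera call takes 0.05 s, during which the arm holds its last target.

## Working session

There is one attempt and no reset: what is moved stays moved. The work goes in short steps, Python scripts to look and compute and a tool call to move; the robot and the scene stay as the last step left them, time stands still between calls to the robot, and variables do not carry over. Pictures are saved under pics/ and viewed, and the job is handed in when it is done.

Besides the shell and the picture viewer there is one more tool, called after "Request:" as name(argument=value, ...), one argument or row to a line, values as JSON. send_rows: Moves the arm, as the interface text tells. Its arguments: {"type":"object","properties":{"translation":{"type":"array","items":{"type":"array","items":{"type":"number"}}},"yaw":{"type":"array","items":{"type":"number"}},"fingers":{"type":"array","items":{"type":"number"}}},"required":["translation","yaw","fingers"]}

```bash
mkdir -p pics; ls
python3 - <<'E'
from bench import *
import cv2
s=read_state();print(s)
for n in("side","top"):
    im=get_image(n);cv2.imwrite(f"pics/{n}0.png",im)
    print(n,camera_params(n))
E
```

```text
pics
{'clock': 0.0, 'joints': array([ 1.58960810e+00,  3.85541070e-01,  6.62809212e-03, -5.38328237e-04,
       -1.19398469e+00, -2.58624750e-01]), 'joint_vel': array([-2.08096959e-03,  8.16652645e-04, -5.96362677e-07,  8.90611296e-04,
        5.98736747e-04,  6.16986161e-04]), 'joint_efforts': array([ 3.44057644e-04, -3.92283154e+01,  1.88396269e+01,  4.18603912e+00,
       -4.68648796e-03,  4.55677224e-06]), 'position': array([148.26746771, 606.55613971, 230.22597652]), 'ee_rot': array([ 9.92807364e-01, -1.19717886e-01, -1.02492836e-04,  1.07516933e-03]), 'contact_force': array([-0.25672024,  0.00249425,  0.61255794]), 'wrist_torque': array([-0.00901447, -0.01352223,  0.0483737 ]), 'gripper_width': 85.81775987408227}
side {'mtx': array([[430.26452484,   0.        , 259.4442468 ],
       [  0.        , 430.26452484, 190.09507436],
       [  0.        ,   0.        ,   1.        ]]), 'rvec': array([ 2.2744007 , -0.33593193,  0.14846775]), 'tvec': array([-381.91918478,  353.2628398 ,  719.1514181 ])}
top {'mtx': array([[422.98146268,   0.        , 257.27877155],
       [  0.        , 422.98146268, 202.17705785],
       [  0.        ,   0.        ,   1.        ]]), 'rvec': array([ 2.15938119, -2.19693254,  0.09312175]), 'tvec': array([328.60840879, 497.3194596 , 869.63876751])}
```

View pics/side0.png

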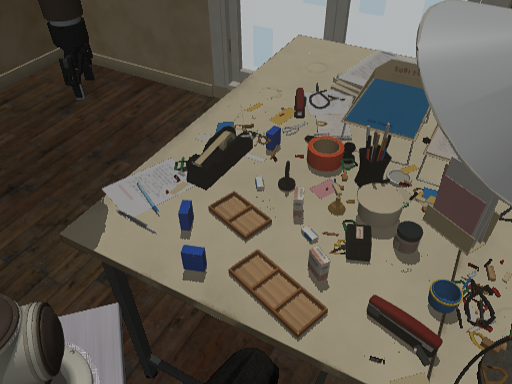

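View pics/top0.png

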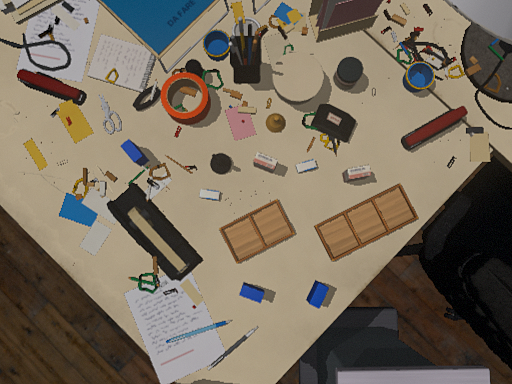

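```bash
cat > h.py <<'E'
import numpy as np,cv2
from bench import *
def P(n):
    c=camera_params(n);R=cv2.Rodrigues(np.array(c['rvec'],float))[0];return np.array(c['mtx']),R,np.array(c['tvec'],float)
def w(n,u,v,z):
    K,R,t=P(n);d=R.T@np.linalg.solve(K,[u,v,1]);C=-R.T@t
    return C+d*(z-C[2])/d[2]
def pr(n,X):
    K,R,t=P(n);return cv2.projectPoints(np.array(X,float).reshape(-1,3),R,t,K,None)[0].reshape(-1,2)
def crop(im,x0,y0,x1,y1,s,name):
    c=cv2.resize(im[y0:y1,x0:x1],None,fx=s,fy=s,interpolation=cv2.INTER_CUBIC)
    for x in range((x0+9)//10*10,x1,10): cv2.line(c,(int((x-x0)*s),0),(int((x-x0)*s),6 if x%50 else 14),(0,255,255),1); x%20==0 and cv2.putText(c,str(x),(int((x-x0)*s),24),0,.35,(0,0,255),1)
    for y in range((y0+9)//10*10,y1,10): cv2.line(c,(0,int((y-y0)*s)),(6,int((y-y0)*s)),(0,255,255),1); y%20==0 and cv2.putText(c,str(y),(8,int((y-y0)*s)+4),0,.35,(0,0,255),1)
    cv2.imwrite('pics/'+name+'.png',c)
E
python3 - <<'E'
from h import *
t=cv2.imread('pics/top0.png');s=cv2.imread('pics/side0.png')
crop(t,190,100,430,275,3.3,'t1');crop(s,170,120,380,340,2.7,'s1')
for n in('top','side'):
    K,R,tt=P(n);print(n,-R.T@tt)
for p in[(290,160),(220,160),(400,160),(290,250)]:print(p,w('top',*p,0).round())
E
```

```text
top [427.34236036 321.09177902 908.76855891]
side [ 279.38811336 -402.50885931  740.11118092]
(290, 160) [596. 247.   0.]
(220, 160) [598. 399.   0.]
(400, 160) [591.   8.   0.]
(290, 250) [401. 252.   0.]
```

View pics/t1.png

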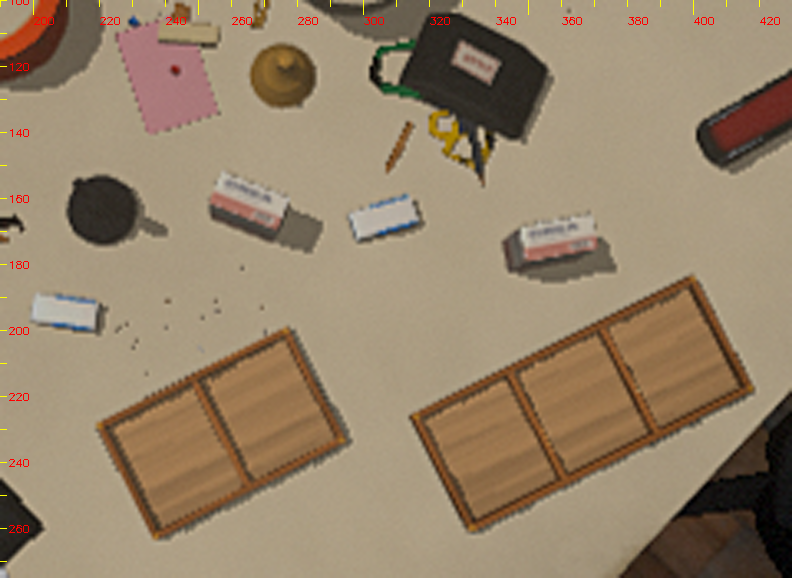

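View pics/s1.png

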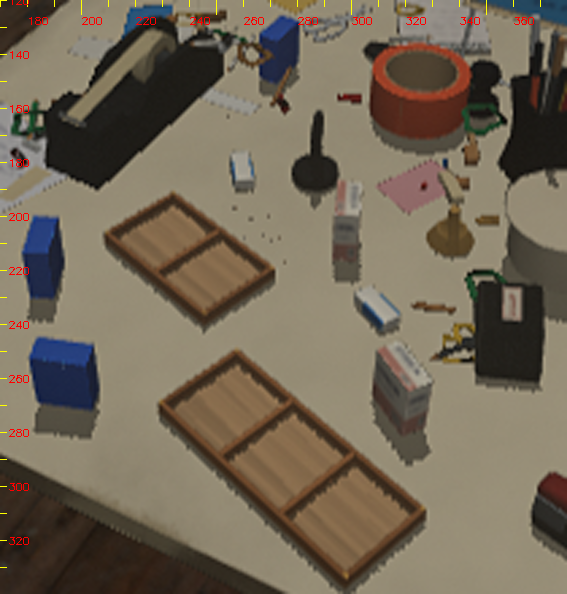

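Run:
```python
from h import *
t=cv2.imread('pics/top0.png');s=cv2.imread('pics/side0.png')
def big(im,boxes,name,k=9):
    out=[]
    for (cx,cy) in boxes:
        x0,y0=cx-20,cy-20
        crop(im,x0,y0,x0+40,y0+40,k,'tmp');out.append(cv2.imread('pics/tmp.png'))
    cv2.imwrite('pics/'+name+'.png',np.hstack(out))
big(t,[(221,162),(265,160)],'tA');big(t,[(306,166),(358,172)],'tB')
big(s,[(287,178),(298,200)],'sA');big(s,[(310,235),(319,262)],'sB');
crop(t,190,175,230,215,9,'tmp');a=cv2.imread('pics/tmp.png');crop(s,240,163,280,203,9,'tmp');cv2.imwrite('pics/eb.png',np.hstack([a,cv2.imread('pics/tmp.png')]))
def fit(pts,lx,ly):
    W=np.array([w('top',190+u/3.3,100+v/3.3,14)[:2] for u,v in pts]);c=W.mean(0)
    print(c.round(1),[np.linalg.norm(W[i]-W[i-1]).round(1) for i in range(4)])
    from scipy.optimize import least_squares
    # pts order: UL,UR,LR,LL ; long axis y from UR to UL
    M=np.array([[lx,ly],[lx,-ly],[-lx,-ly],[-lx,ly]])/2
    f=lambda q:(M@np.array([[np.cos(q[2]),np.sin(q[2])],[-np.sin(q[2]),np.cos(q[2])]])+q[:2]-W).ravel()
    r=least_squares(f,[*c,0]);print(r.x.round(3),np.degrees(r.x[2]),r.fun.round(1))
fit([(100,427),(288,328),(347,440),(157,538)],84,139)
fit([(414,415),(693,277),(751,388),(473,531)],84,206)
```

```text
[442.1 320.3] [np.float64(79.4), np.float64(136.3), np.float64(81.1), np.float64(136.2)]
[442.065 320.293   0.463] 26.50262059635589 [ 1.4  2.2  1.9 -0.6 -0.7 -1.9 -2.7  0.2]
[457.7  89.3] [np.float64(82.3), np.float64(201.9), np.float64(79.9), np.float64(201.4)]
[4.57688e+02 8.92760e+01 4.45000e-01] 25.488478974522526 [-0.1  2.4  2.7 -0.9 -0.9 -3.1 -1.7  1.6]
```

View pics/tA.png

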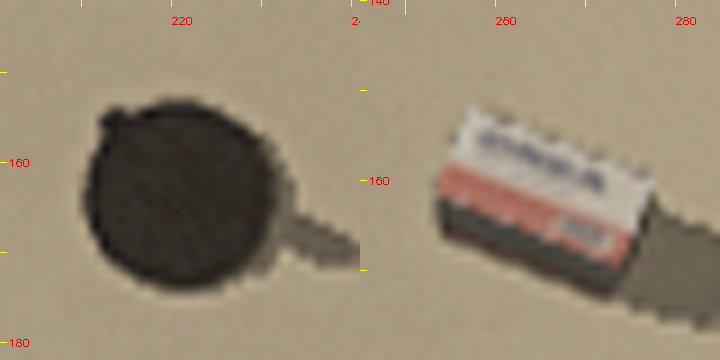

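View pics/tB.png

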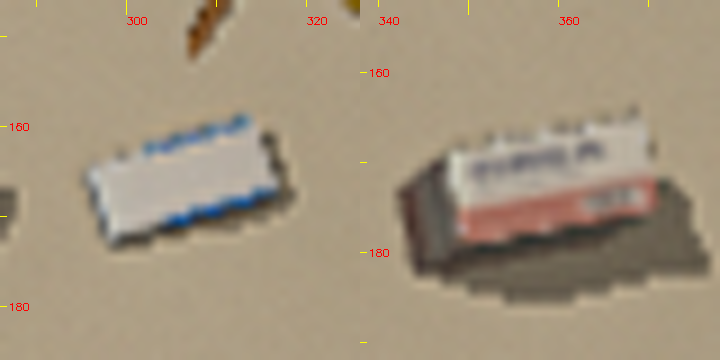

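View pics/sA.png

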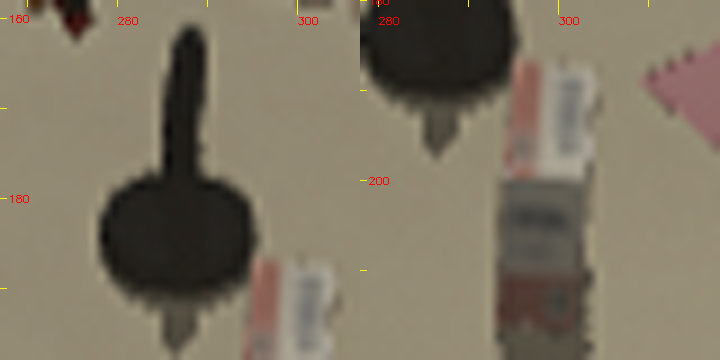

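View pics/sB.png

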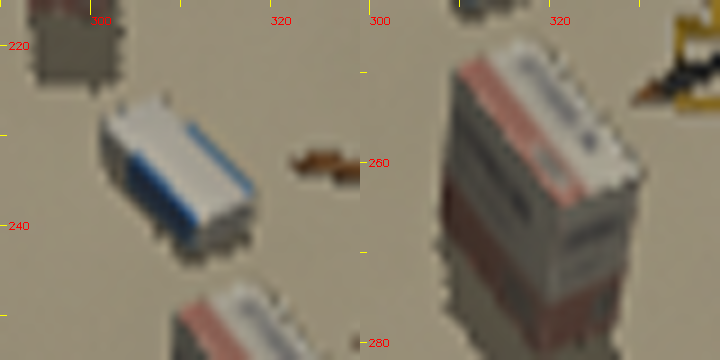

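View pics/eb.png

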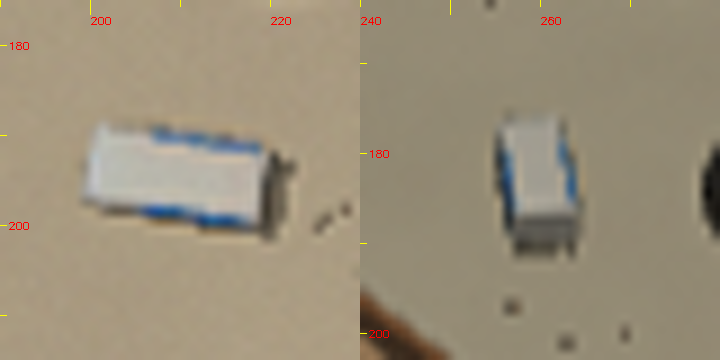

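```bash
cat > fit.py <<'E'
from h import *
from scipy.optimize import least_squares, differential_evolution
def box(L,z,lx,ly,x0,y0,pts,s=9.,yaw0=0):
    px=np.array([((u+.5)/s-.5+x0,(v+.5)/s-.5+y0) for u,v in pts])
    W=np.array([w('top',*p,z)[:2] for p in px]);c=W.mean(0)
    M=np.array([[lx,ly],[lx,-ly],[-lx,-ly],[-lx,ly]])/2
    f=lambda q:(M@np.array([[np.cos(q[2]),np.sin(q[2])],[-np.sin(q[2]),np.cos(q[2])]])+q[:2]-W).ravel()
    r=least_squares(f,[*c,0]);print(L,r.x[:2].round(1),np.degrees(r.x[2]).round(1),r.fun.round(1))
    return r.x
box('cA',56,23,46,245,140,[(112,105),(295,180),(268,267),(77,197)])
box('cB',56,23,46,338,152,[(90,155),(285,120),(297,210),(102,243)])
box('eA',12,20,43,286,146,[(90,168),(255,118),(278,188),(110,243)])
box('eB',12,20,43,190,175,[(100,125),(268,150),(265,230),(88,200)])
box('small',14,84,139,190,100,[(100,427),(288,328),(347,440),(157,538)],3.3)
box('large',14,84,206,190,100,[(414,415),(693,277),(751,388),(473,531)],3.3)
E
cat > stamp.py <<'E'
from fit import *
K=4
ims={n:cv2.imread(f'pics/{n}0.png') for n in('top','side')}
roi={'top':(201,142,241,182),'side':(270,155,306,194)}
th=np.linspace(0,2*np.pi,40,endpoint=False)
def parts(x,y,a):
    cyl=np.vstack([np.c_[23*np.cos(th),23*np.sin(th),0*th+z] for z in(0,19)])
    neck=np.vstack([np.c_[4*np.cos(th),4*np.sin(th),0*th+z] for z in(19,38)])
    ring=np.vstack([np.c_[0*th+dx,15*np.cos(th),57+22*np.sin(th)] for dx in(-3,3)])
    R=np.array([[np.cos(a),-np.sin(a),0],[np.sin(a),np.cos(a),0],[0,0,1]])
    return [p@R.T+[x,y,0] for p in(cyl,neck,ring)]
masks={}
for n,(x0,y0,x1,y1) in roi.items():
    g=cv2.resize(ims[n][y0:y1,x0:x1].max(2),None,fx=K,fy=K,interpolation=cv2.INTER_CUBIC)
    m=(g<75)
    l,lab,st,_=cv2.connectedComponentsWithStats(m.astype(np.uint8));masks[n]=lab==1+np.argmax(st[1:,4])
def cost(q,d=None):
    c=0
    for n,(x0,y0,x1,y1) in roi.items():
        m=np.zeros(masks[n].shape,np.uint8)
        off=np.array(q[3:5]) if n=='side' else 0
        for p in parts(q[0],q[1],q[2]):
            u=(pr(n,p)+off-[x0,y0]+.5)*K-.5
            cv2.fillConvexPoly(m,cv2.convexHull(np.round(u).astype(np.int32)),1)
        c+=(m.astype(bool)^masks[n]).sum()/masks[n].sum()
        if d is not None:d[n]=m
    return c
for b in np.arange(0,180,15):
    pass
for lo in(-90,-60,-30,0,30,60):
    r=differential_evolution(cost,[(570,620),(370,430),(np.radians(lo),np.radians(lo+30)),(-3,3),(-3,3)],seed=1,maxiter=40,popsize=12)
    print(lo,r.x[:2].round(1),np.degrees(r.x[2]).round(1),r.x[3:].round(2),round(r.fun,3))
E
python3 stamp.py
```

```text
cA [585.3 301.9] -22.0 [ 0.1  0.1  0.8 -1.3 -0.7  0.7 -0.2  0.4]
cB [558.5 111.8] 8.3 [ 1.5  1.2  0.9  0.2 -1.2 -1.3 -1.1 -0.1]
eA [580.9 214.4] 16.3 [ 0.5  1.3  1.2 -0.3 -1.  -1.  -0.6 -0. ]
eB [522.6 421.3] -9.4 [ 0.8  0.7  0.5 -2.  -0.2  0.4 -1.1  1. ]
small [442.8 321. ] 26.5 [ 1.4  2.2  1.9 -0.6 -0.7 -1.9 -2.7  0.2]
large [458.4  90. ] 25.5 [-0.1  2.4  2.6 -0.9 -0.9 -3.1 -1.7  1.6]Traceback (most recent call last):
  File "stamp.py", line 31, in <module>
    r=differential_evolution(cost,[(570,620),(370,430),(np.radians(lo),np.radians(lo+30)),(-3,3),(-3,3)],seed=1,maxiter=40,popsize=12)
    return fun(*args, **kwargs)
    ret = solver.solve()
    next(self)
    ~~~~^^^^^^
    energy = self.func(parameters)
    return self.f(x, *self.args)
           ~~~~~~^^^^^^^^^^^^^^^
  File "stamp.py", line 23, in cost
    u=(pr(n,p)+off-[x0,y0]+.5)*K-.5
       ~~^^^^^
  File "h.py", line 9, in pr
    K,R,t=P(n);return cv2.projectPoints(np.array(X,float).reshape(-1,3),R,t,K,None)[0].reshape(-1,2)
          ~^^^
  File "h.py", line 4, in P
    c=camera_params(n);R=cv2.Rodrigues(np.array(c['rvec'],float))[0];return np.array(c['mtx']),R,np.array(c['tvec'],float)
ValueError: time passes only in moves, steps and waits
```

```bash
python3 - <<'E'
import json
from bench import *
import numpy as np
json.dump({n:{k:np.array(v).tolist() for k,v in camera_params(n).items()} for n in('top','side')},open('cam.json','w'))
s=open('h.py').read()
s=s.replace("def P(n):\n    c=camera_params(n);","import json\nCAM=json.load(open('cam.json'))\ndef P(n):\n    c=CAM[n];")
open('h.py','w').write(s)
E
python3 stamp.py
cat > ov.py <<'E'
from h import *
def boxpts(x,y,a,lx,ly,z):
    a=np.radians(a);M=np.array([[lx,ly],[lx,-ly],[-lx,-ly],[-lx,ly]])/2
    return np.c_[M@np.array([[np.cos(a),np.sin(a)],[-np.sin(a),np.cos(a)]])+[x,y],np.full(4,z)]
def ov(im,n,objs,x0,y0,x1,y1,s,name):
    c=cv2.resize(im[y0:y1,x0:x1],None,fx=s,fy=s,interpolation=cv2.INTER_CUBIC)
    for o in objs:
        for z in (0,o[5]):
            u=(pr(n,boxpts(*o[:5],z))-[x0,y0]+.5)*s-.5
            cv2.polylines(c,[np.round(u).astype(np.int32)],True,(0,255,0) if z else (255,0,255),1)
    cv2.imwrite('pics/'+name+'.png',c)
E
cat > o1.py <<'E'
from ov import *
O=[(585.3,301.9,-22,23,46,56),(558.5,111.8,8.3,23,46,56),(580.9,214.4,16.3,20,43,12),(522.6,421.3,-9.4,20,43,12),(442.8,321,26.5,84,139,14),(458.4,90,25.5,84,206,14)]
ov(cv2.imread('pics/top0.png'),'top',O,190,140,430,270,3.3,'ot')
ov(cv2.imread('pics/side0.png'),'side',O,220,160,340,340,3.3,'os')
E
python3 o1.py
```

```text
cA [585.3 301.9] -22.0 [ 0.1  0.1  0.8 -1.3 -0.7  0.7 -0.2  0.4]
cB [558.5 111.8] 8.3 [ 1.5  1.2  0.9  0.2 -1.2 -1.3 -1.1 -0.1]
eA [580.9 214.4] 16.3 [ 0.5  1.3  1.2 -0.3 -1.  -1.  -0.6 -0. ]
eB [522.6 421.3] -9.4 [ 0.8  0.7  0.5 -2.  -0.2  0.4 -1.1  1. ]
small [442.8 321. ] 26.5 [ 1.4  2.2  1.9 -0.6 -0.7 -1.9 -2.7  0.2]
large [458.4  90. ] 25.5 [-0.1  2.4  2.6 -0.9 -0.9 -3.1 -1.7  1.6]
-90 [590.8 398.1] -60.4 [0.37 0.3 ] 0.565
-60 [590.3 397.6] -30.1 [0.49 0.01] 0.37
-30 [590.5 397.8] -27.8 [0.67 0.02] 0.368
0 [590.6 398.4] 0.1 [0.67 0.47] 0.455
30 [591. 398.] 30.6 [0.58 0.55] 0.616
60 [590.5 398.2] 89.4 [0.45 0.39] 0.673
```

View pics/ot.png

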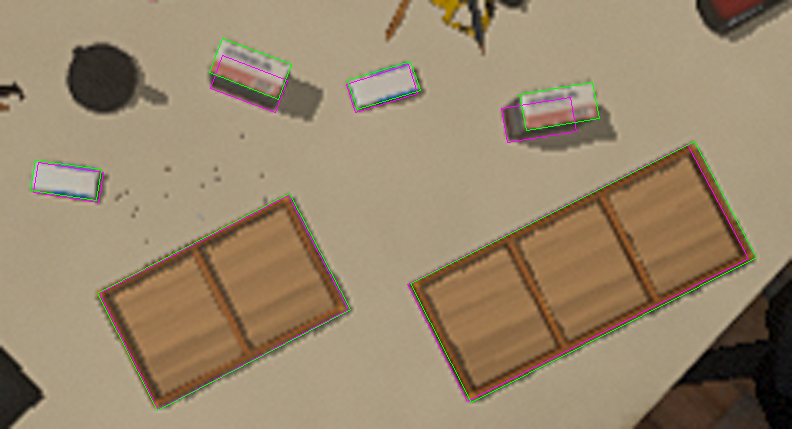

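View pics/os.png

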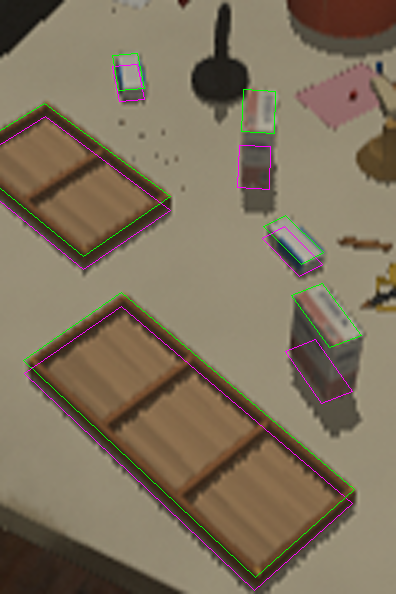

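```bash
sed -i '/^for b in/,$d' stamp.py
cat > st2.py <<'E'
from stamp import *
for a in range(-45,6,5):
    f=lambda q:cost([q[0],q[1],np.radians(a),q[2],q[3]])
    r=differential_evolution(f,[(580,600),(390,410),(-2,2),(-2,2)],seed=1,maxiter=25,popsize=10)
    print(a,r.x.round(1),round(r.fun,3))
q=[590.5,397.8,0,.6,.1]
rows=[]
for n,(x0,y0,x1,y1) in roi.items():
    row=[]
    for a in(-35,-28,-21,-14):
        q[2]=np.radians(a);d={};cost(q,d)
        im=cv2.resize(ims[n][y0:y1,x0:x1],(masks[n].shape[1],masks[n].shape[0]),interpolation=cv2.INTER_CUBIC)
        cs,_=cv2.findContours(d[n],0,1);cv2.drawContours(im,cs,-1,(0,255,0),1)
        im=cv2.convertScaleAbs(im,alpha=1.5)
        row.append(cv2.resize(im,(190,190)))
    rows.append(np.hstack(row))
cv2.imwrite('pics/st.png',np.vstack(rows))
E
python3 st2.py | grep -v '\[.*\[.*\]\|^small\|^large'
```

```text
-45 [ 5.888e+02  3.977e+02  1.100e+00 -1.000e-01] 0.475
-40 [5.907e+02 3.976e+02 4.000e-01 1.000e-01] 0.438
-35 [589.9 398.    0.9   0. ] 0.399
-30 [5.899e+02 3.984e+02 8.000e-01 1.000e-01] 0.374
-25 [5.896e+02 3.982e+02 8.000e-01 1.000e-01] 0.379
-20 [5.901e+02 3.982e+02 6.000e-01 1.000e-01] 0.398
-15 [5.898e+02 3.982e+02 7.000e-01 1.000e-01] 0.384
-10 [5.910e+02 3.979e+02 3.000e-01 2.000e-01] 0.392
-5 [ 5.904e+02  3.976e+02  4.000e-01 -1.000e-01] 0.416
0 [5.912e+02 3.977e+02 3.000e-01 2.000e-01] 0.455
5 [5.914e+02 3.976e+02 3.000e-01 2.000e-01] 0.485
```

View pics/st.png

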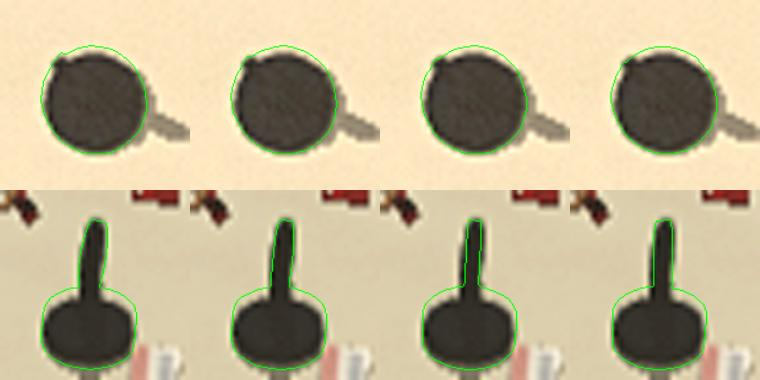

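```bash
sed -i 's/cyl=np.vstack.*/cyl=np.vstack([np.c_[r*np.cos(th),r*np.sin(th),0*th+z] for z,r in((0,23),(6,23),(19,9))])/' stamp.py; sed -i 's/(580,600),(390,410)/(580,605),(388,412)/' st2.py; python3 st2.py | tail -11
```

```text
-45 [ 5.901e+02  3.977e+02  7.000e-01 -4.000e-01] 0.306
-40 [ 5.902e+02  3.981e+02  7.000e-01 -1.000e-01] 0.266
-35 [ 5.909e+02  3.982e+02  5.000e-01 -2.000e-01] 0.226
-30 [ 5.897e+02  3.980e+02  8.000e-01 -3.000e-01] 0.194
-25 [ 5.902e+02  3.978e+02  7.000e-01 -3.000e-01] 0.198
-20 [ 5.908e+02  3.979e+02  4.000e-01 -3.000e-01] 0.215
-15 [ 5.910e+02  3.981e+02  4.000e-01 -2.000e-01] 0.204
-10 [ 5.910e+02  3.983e+02  3.000e-01 -2.000e-01] 0.212
-5 [ 5.910e+02  3.981e+02  3.000e-01 -2.000e-01] 0.24
0 [ 5.911e+02  3.984e+02  2.000e-01 -1.000e-01] 0.282
5 [5.910e+02 3.984e+02 4.000e-01 0.000e+00] 0.315
```

View pics/st.png

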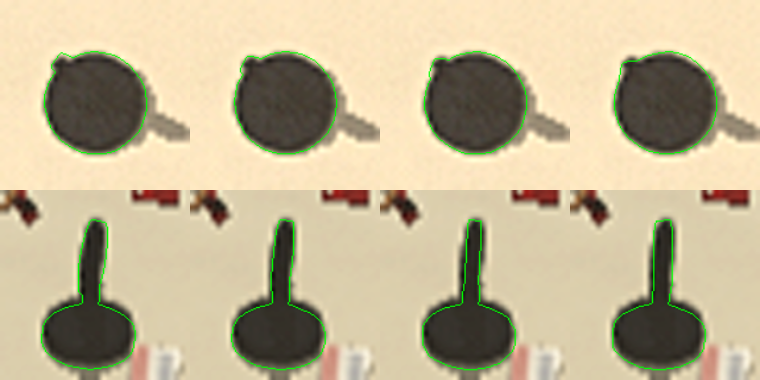

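```bash
cat > go.py <<'E'
from h import *
import sys
from scipy.spatial.transform import Rotation as Ro
def go(x,y,z,jaw):
    s=read_state();R=Ro.from_quat(s['ee_rot']).as_matrix()
    d=R.T@(np.array([x,y,z])-s['position'])
    cur=np.degrees(np.arctan2(R[1,1],R[0,1]))
    dy=(cur-jaw+90)%180-90   # +yaw about tool z (down) lowers world angle
    print('t',round(s['clock'],2),'pos',s['position'].round(1),'jaw',cur.round(1),'tilt z',R[:,2].round(3),'F',s['contact_force'].round(1),'w',round(s['gripper_width'],1),'j6',s['joints'][5].round(2))
    print('shift mm',d.round(1),'yaw',round(dy,1),'rows>=',round(max(np.linalg.norm(d)/50,abs(dy)/8.59),1))
if __name__=='__main__': go(*map(float,sys.argv[1:]))
E
python3 go.py 580.9 214.4 110 16.3
```

```text
t 0.1 pos [148.3 606.6 230.3] jaw -103.7 tilt z [-0.    -0.002 -1.   ] F [0.4 0.6 0.8] w 85.6 j6 -0.26
shift mm [513.4 277.9 121. ] yaw 60.0 rows>= 11.9
```

Candidates, by top-view pixel:
- **Cartons:** the white/pink ones at (265,160) and (358,172). The blue ones at (134,152), (252,292) and (319,294) are look-alikes, so I reject them.
- **Erasers:** (306,166) and (210,195).
- **Loop stamp:** (221,163). The block stamp (335,122) and the bell (275,122) stay where they are.

The crops above confirm these choices. I start with the eraser at (306,166).

Request:
send_rows(
  translation=[
    [0.043, 0.023, 0.01],
    [0.086, 0.046, 0.02],
    [0.128, 0.069, 0.03],
    [0.171, 0.093, 0.04],
    [0.214, 0.116, 0.05],
    [0.257, 0.139, 0.06],
    [0.3, 0.162, 0.07],
    [0.342, 0.185, 0.08],
    [0.385, 0.208, 0.09],
    [0.428, 0.232, 0.1],
    [0.47, 0.255, 0.11],
    [0.513, 0.278, 0.12],
  ],
  yaw=[5, 10, 15, 20, 25, 30, 35, 40, 45, 50, 55, 60],
  fingers=[110, 110, 110, 110, 110, 110, 110, 110, 110, 110, 110, 110],
)

```text
clock: 1.3
position: [581.5, 212.8, 110.1]
ee_rot: [0.799, -0.601, 0.0, 0.001]
contact_force: [0.3, 0.3, -1.1]
gripper_width: 48.5
```

```bash
python3 go.py 580.9 214.4 60 16.3
```

```text
t 1.3 pos [581.5 212.8 110.1] jaw -164.0 tilt z [-0.001 -0.002 -1.   ] F [ 0.3  0.3 -1.1] w 48.5 j6 -0.33
shift mm [-1.8  0.  50.1] yaw -0.3 rows>= 1.0
```

Request:
send_rows(
  translation=[
    [-0.002, 0, 0.03],
    [-0.002, 0, 0.06],
    [-0.002, 0, 0.08],
    [-0.002, 0, 0.095],
    [-0.002, 0, 0.102],
    [-0.002, 0, 0.106],
    [-0.002, 0, 0.107],
    [-0.002, 0, 0.107],
  ],
  yaw=[0, 0, 0, 0, 0, 0, 0, 0],
  fingers=[110, 110, 110, 110, 110, 110, 110, 110],
)

```text
clock: 2.1
position: [581.2, 214.8, 3.8]
ee_rot: [0.799, -0.601, 0.0, 0.001]
contact_force: [0.1, 0.0, -0.6]
gripper_width: 48.7
```

```bash
python3 - <<'E'
from h import *
im=get_image('side');crop(im,250,130,370,270,4,'p1')
E
python3 go.py 580.9 214.4 3 16.3
```

```text
t 2.15 pos [581.2 214.8   4. ] jaw -163.9 tilt z [ 0.    -0.001 -1.   ] F [-0.6  0.4  0.5] w 48.3 j6 -0.34
shift mm [0.3 0.4 1. ] yaw -0.2 rows>= 0.0
```

View pics/p1.png

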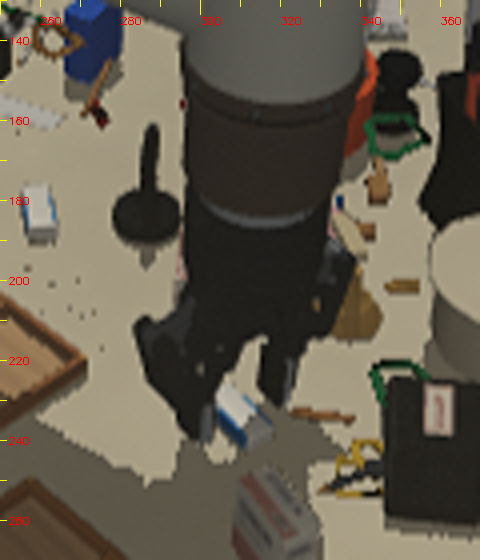

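The eraser at about (308,233) lies between the fingers, clear of everything else. I close on it.

Request:
send_rows(
  translation=[
    [0, 0, 0.001],
    [0, 0, 0.001],
    [0, 0, 0.001],
    [0, 0, 0.001],
    [0, 0, 0.001],
    [0, 0, 0.001],
    [0, 0, 0.001],
  ],
  yaw=[0, 0, 0, 0, 0, 0, 0],
  fingers=[220, 220, 220, 220, 220, 220, 220],
)

```text
clock: 2.85
position: [581.7, 215.2, 3.9]
ee_rot: [0.799, -0.601, 0.001, -0.0]
contact_force: [-1.6, -0.0, 5.1]
gripper_width: 17.0
```

```bash
python3 go.py 429.6 150.5 100 25.5
```

```text
t 2.85 pos [581.7 215.2   3.9] jaw -163.9 tilt z [ 0.001 -0.001 -1.   ] F [-1.6 -0.   5.1] w 17.0 j6 -0.34
shift mm [ 20.1 163.9 -96.3] yaw -9.4 rows>= 3.8
```

Request:
send_rows(
  translation=[
    [0, 0, -0.02],
    [0, 0, -0.045],
    [0, 0.01, -0.07],
    [0.003, 0.03, -0.07],
    [0.006, 0.055, -0.07],
    [0.01, 0.08, -0.07],
    [0.013, 0.105, -0.07],
    [0.016, 0.13, -0.07],
    [0.019, 0.15, -0.07],
    [0.02, 0.161, -0.07],
    [0.02, 0.164, -0.07],
    [0.02, 0.164, -0.07],
  ],
  yaw=[0, 0, 0, -1, -3, -5, -7, -9, -9.4, -9.4, -9.4, -9.4],
  fingers=[220, 220, 220, 220, 220, 220, 220, 220, 220, 220, 220, 220],
)

```text
clock: 4.05
position: [430.0, 151.0, 73.8]
ee_rot: [0.846, -0.534, 0.001, -0.0]
contact_force: [0.7, 0.2, -0.6]
gripper_width: 17.0
```

```bash
python3 - <<'E'
from h import *
im=get_image('side');crop(im,200,180,350,330,4,'p2')
E
python3 go.py 429.6 150.5 9 25.5
```

```text
t 4.1 pos [430.4 151.2  73.9] jaw -154.5 tilt z [ 0.003 -0.    -1.   ] F [ 0.2 -0.9  0.1] w 17.0 j6 -0.25
shift mm [ 0.2  1.2 64.8] yaw 0.0 rows>= 1.3
```

View pics/p2.png

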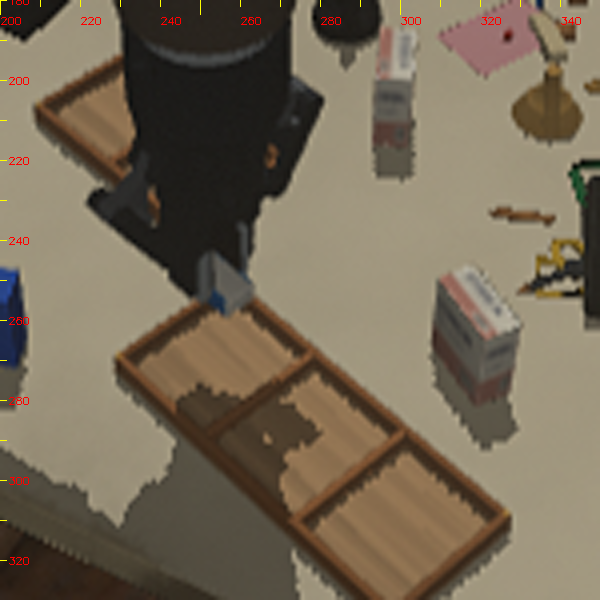

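Run:
```python
from ov import *
im=get_image('side');t=get_image('top')
cv2.imwrite('pics/s2.png',im);cv2.imwrite('pics/tt2.png',t)
def o(im,n,x0,y0,s):
    c=cv2.convertScaleAbs(cv2.resize(im[y0:y0+50,x0:x0+50],None,fx=s,fy=s,interpolation=cv2.INTER_CUBIC),alpha=1.6)
    d=c.copy()
    for z in(70,82):
        u=(pr(n,boxpts(430.4,151.2,25.5,20,43,z))-[x0,y0]+.5)*s
        cv2.polylines(d,[np.round(u).astype(np.int32)],True,(0,255,0),1)
    return np.hstack([c,d])
cv2.imwrite('pics/p3.png',o(im,'side',230,220,7.5))
```

```text
(no output)
```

View pics/p3.png

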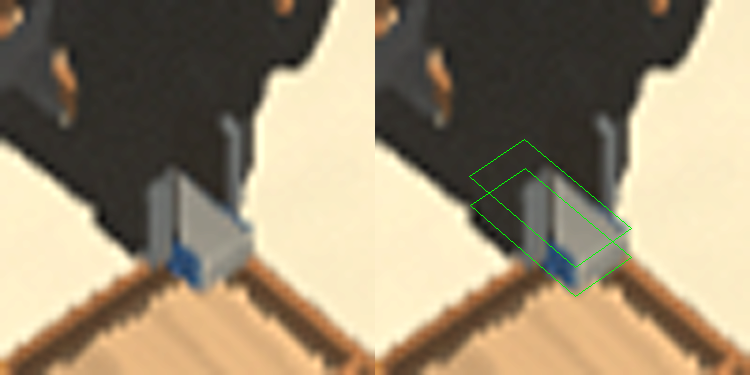

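Request:
send_rows(
  translation=[
    [0, 0.001, 0.03],
    [0, 0.001, 0.05],
    [0, 0.001, 0.058],
    [0, 0.001, 0.062],
    [0, 0.001, 0.0645],
    [0, 0.001, 0.0655],
    [0, 0.001, 0.0655],
    [0, 0.001, 0.0655],
    [0, 0.001, 0.0655],
    [0, 0.001, 0.0655],
    [0, 0.001, 0.0655],
    [0, 0.001, 0.0655],
  ],
  yaw=[0, 0, 0, 0, 0, 0, 0, 0, 0, 0, 0, 0],
  fingers=[220, 220, 220, 220, 220, 220, 220, 220, 165, 165, 165, 165],
)

```text
clock: 5.4
position: [429.8, 150.7, 8.3]
ee_rot: [0.846, -0.534, 0.001, -0.0]
contact_force: [-0.7, -0.4, 0.2]
gripper_width: 30.2
```

```bash
python3 go.py 522.6 421.3 80 -9.4
```

```text
t 5.4 pos [429.8 150.7   8.3] jaw -154.5 tilt z [ 0.002 -0.    -1.   ] F [-0.7 -0.4  0.2] w 30.2 j6 -0.26
shift mm [-204.2 -200.4  -71.6] yaw 34.9 rows>= 5.9
```

Request:
send_rows(
  translation=[
    [0, 0, -0.02],
    [0, 0, -0.045],
    [-0.01, -0.01, -0.072],
    [-0.035, -0.035, -0.072],
    [-0.06, -0.06, -0.072],
    [-0.085, -0.085, -0.072],
    [-0.11, -0.11, -0.072],
    [-0.14, -0.14, -0.072],
    [-0.165, -0.165, -0.072],
    [-0.19, -0.188, -0.072],
    [-0.204, -0.2, -0.072],
    [-0.204, -0.2, -0.072],
  ],
  yaw=[0, 0, 0, 4, 8, 12, 17, 22, 27, 32, 35, 35],
  fingers=[165, 165, 165, 110, 110, 110, 110, 110, 110, 110, 110, 110],
)

```text
clock: 6.6
position: [522.7, 423.2, 79.5]
ee_rot: [-0.647, 0.763, -0.001, 0.001]
contact_force: [-0.2, 0.4, 0.0]
gripper_width: 48.6
```

```bash
python3 - <<'E'
from h import *
im=get_image('side');crop(im,220,150,350,340,3.1,'p4')
E
python3 go.py 522.6 421.3 3.5 -9.4
```

```text
t 6.65 pos [522.1 421.6  79.5] jaw 170.6 tilt z [ 0.002 -0.001 -1.   ] F [-0.1 -1.1 -0.3] w 48.7 j6 -1.09
shift mm [ 0.1 -0.5 76. ] yaw -0.0 rows>= 1.5
```

View pics/p4.png

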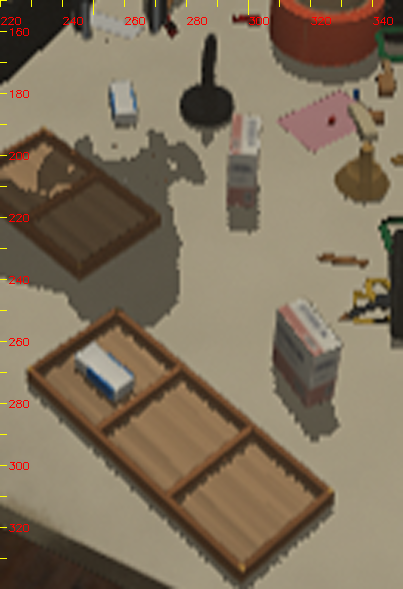

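Request:
send_rows(
  translation=[
    [0, 0, 0.03],
    [0, 0, 0.055],
    [0, 0, 0.068],
    [0, 0, 0.074],
    [0, 0, 0.0765],
    [0, 0, 0.0765],
    [0, 0, 0.0765],
    [0, 0, 0.0765],
    [0, 0, 0.0765],
    [0, 0, 0.0765],
    [0, 0, 0.0765],
    [0, 0, 0.0765],
  ],
  yaw=[0, 0, 0, 0, 0, 0, 0, 0, 0, 0, 0, 0],
  fingers=[110, 110, 110, 110, 110, 110, 220, 220, 220, 220, 220, 220],
)

```text
clock: 7.85
position: [522.7, 422.1, 4.3]
ee_rot: [-0.647, 0.763, -0.001, 0.001]
contact_force: [-1.1, -0.9, 5.0]
gripper_width: 16.7
```

```bash
python3 go.py 427.9 351 75 26.5
```

```text
t 7.85 pos [522.7 422.1   4.3] jaw 170.6 tilt z [ 0.003  0.    -1.   ] F [-1.1 -0.9  5. ] w 16.7 j6 -1.09
shift mm [ 85.6  81.7 -71. ] yaw -35.9 rows>= 4.2
```

Request:
send_rows(
  translation=[
    [0, 0, -0.02],
    [0, 0, -0.045],
    [0.005, 0.005, -0.071],
    [0.018, 0.017, -0.071],
    [0.032, 0.03, -0.071],
    [0.046, 0.044, -0.071],
    [0.06, 0.058, -0.071],
    [0.074, 0.07, -0.071],
    [0.083, 0.08, -0.071],
    [0.0856, 0.0817, -0.071],
    [0.0856, 0.0817, -0.071],
    [0.0856, 0.0817, -0.071],
  ],
  yaw=[0, 0, 0, -6, -12, -18, -24, -30, -34, -36, -36, -36],
  fingers=[220, 220, 220, 220, 220, 220, 220, 220, 220, 220, 220, 220],
)

```text
clock: 9.05
position: [428.0, 351.1, 75.0]
ee_rot: [0.851, -0.526, 0.001, -0.001]
contact_force: [0.9, -1.1, 0.3]
gripper_width: 16.3
```

```bash
python3 - <<'E'
from h import *
im=get_image('side');crop(im,200,150,300,250,5,'p5')
E
python3 go.py 427.9 351 8.7 26.5
```

```text
t 9.1 pos [428.1 351.2  74.9] jaw -153.4 tilt z [ 0.003  0.    -1.   ] F [-0.1 -0.6 -0.4] w 16.9 j6 -0.52
shift mm [ 0.1  0.5 66.2] yaw 0.1 rows>= 1.3
```

View pics/p5.png

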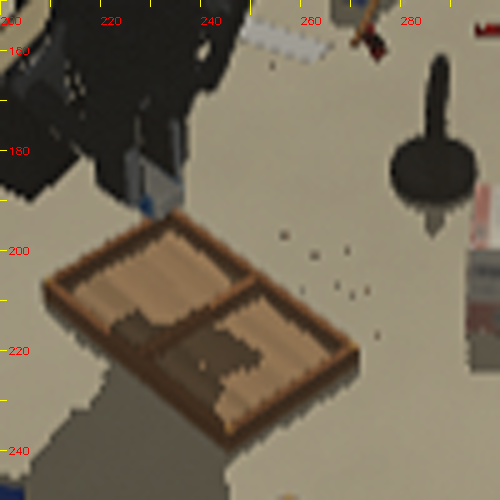

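The eraser hangs level between the fingers at about (229,187), over the small tray's far bay. I lower it.

Request:
send_rows(
  translation=[
    [0, 0, 0.03],
    [0, 0, 0.05],
    [0, 0, 0.059],
    [0, 0, 0.063],
    [0, 0, 0.0655],
    [0, 0, 0.066],
    [0, 0, 0.066],
    [0, 0, 0.066],
    [0, 0, 0.066],
    [0, 0, 0.066],
    [0, 0, 0.066],
    [0, 0, 0.066],
  ],
  yaw=[0, 0, 0, 0, 0, 0, 0, 0, 0, 0, 0, 0],
  fingers=[220, 220, 220, 220, 220, 220, 220, 220, 165, 165, 165, 165],
)

```text
clock: 10.3
position: [428.3, 351.3, 9.0]
ee_rot: [0.851, -0.526, 0.001, -0.001]
contact_force: [0.3, -0.1, 0.3]
gripper_width: 30.0
```

```bash
python3 go.py 590.4 398 140 62
```

```text
t 10.3 pos [428.3 351.3   9. ] jaw -153.4 tilt z [ 0.003  0.001 -1.   ] F [ 0.3 -0.1  0.3] w 30.0 j6 -0.52
shift mm [  30.8 -166.3 -130.4] yaw -35.4 rows>= 4.3
```

Request:
send_rows(
  translation=[
    [0, 0, -0.03],
    [0, 0, -0.07],
    [0, 0, -0.11],
    [0.005, -0.02, -0.13],
    [0.01, -0.05, -0.13],
    [0.015, -0.08, -0.13],
    [0.02, -0.11, -0.13],
    [0.025, -0.135, -0.13],
    [0.03, -0.155, -0.13],
    [0.031, -0.166, -0.13],
    [0.031, -0.166, -0.13],
    [0.031, -0.166, -0.13],
  ],
  yaw=[0, 0, 0, -5, -10, -15, -20, -26, -31, -35.4, -35.4, -35.4],
  fingers=[165, 165, 75, 75, 75, 75, 75, 75, 75, 75, 75, 75],
)

```text
clock: 11.5
position: [589.8, 397.4, 139.0]
ee_rot: [0.97, -0.243, 0.001, -0.0]
contact_force: [-1.2, -0.2, 0.0]
gripper_width: 60.1
```

```bash
python3 - <<'E'
from h import *
im=get_image('side');crop(im,200,100,340,240,4.2,'p6')
E
python3 go.py 590.4 398 38 62
```

```text
t 11.55 pos [589.5 397.4 139.3] jaw -118.1 tilt z [ 0.002 -0.    -1.   ] F [-0.4 -0.4  0.5] w 60.4 j6 0.26
shift mm [  0.3  -0.8 101.3] yaw -0.1 rows>= 2.0
```

View pics/p6.png

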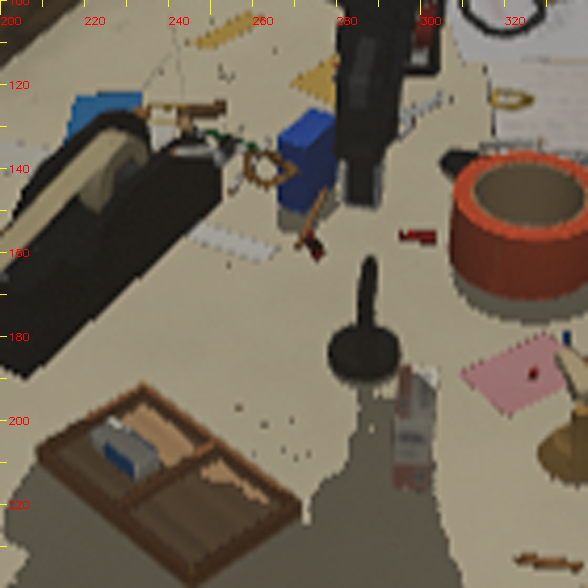

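Request:
send_rows(
  translation=[
    [0, -0.001, 0.02],
    [0, -0.001, 0.04],
    [0, -0.001, 0.055],
    [0, -0.001, 0.07],
    [0, -0.001, 0.08],
    [0, -0.001, 0.09],
    [0, -0.001, 0.098],
    [0, -0.001, 0.1013],
    [0, -0.001, 0.1013],
    [0, -0.001, 0.1013],
  ],
  yaw=[0, 0, 0, 0, 0, 0, 0, 0, 0, 0],
  fingers=[75, 75, 75, 75, 75, 75, 75, 75, 75, 75],
)

```text
clock: 12.55
position: [590.6, 398.6, 38.5]
ee_rot: [0.97, -0.243, 0.001, -0.001]
contact_force: [-0.7, -0.5, -0.0]
gripper_width: 60.0
```

```bash
python3 - <<'E'
from h import *
im=get_image('side');crop(im,250,130,330,210,7,'p7')
E
python3 go.py 590.4 398 38 62
```

```text
t 12.6 pos [590.6 398.6  38.7] jaw -118.1 tilt z [ 0.003  0.001 -1.   ] F [-0.1  1.1  0.2] w 60.3 j6 0.26
shift mm [0.1 0.7 0.7] yaw -0.1 rows>= 0.0
```

View pics/p7.png

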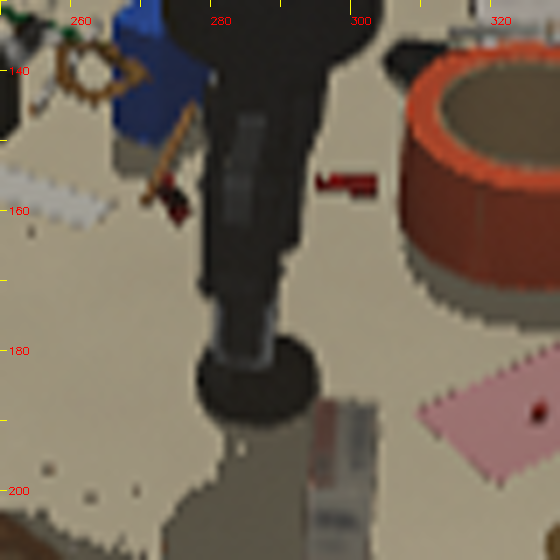

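Request:
send_rows(
  translation=[
    [0, 0, 0.0005],
    [0, 0, 0.0005],
    [0, 0, 0.0005],
    [0, 0, 0.0005],
    [0, 0, 0.0005],
    [0, 0, 0.0005],
    [0, 0, 0.0005],
  ],
  yaw=[0, 0, 0, 0, 0, 0, 0],
  fingers=[200, 200, 200, 200, 200, 200, 200],
)

```text
clock: 13.3
position: [591.1, 399.0, 38.9]
ee_rot: [0.97, -0.243, 0.002, -0.001]
contact_force: [0.1, 0.7, 3.8]
gripper_width: 26.9
```

Request:
send_rows(
  translation=[
    [0, 0, -0.01],
    [0, 0, -0.025],
    [0, 0, -0.045],
    [0, 0, -0.07],
    [0, 0, -0.09],
    [0, 0, -0.09],
  ],
  yaw=[0, 0, 0, 0, 0, 0],
  fingers=[200, 200, 200, 200, 200, 200],
)

```text
clock: 13.9
position: [592.3, 400.1, 133.6]
ee_rot: [0.97, -0.242, 0.004, -0.004]
contact_force: [-0.0, 0.4, -1.2]
gripper_width: 26.9
```

```bash
python3 - <<'E'
from h import *
im=get_image('side');crop(im,230,80,350,200,4,'p8a');im=get_image('top');crop(im,170,100,290,220,4,'p8b')
cv2.imwrite('pics/p8.png',np.hstack([cv2.imread('pics/p8a.png')[:,:390],cv2.imread('pics/p8b.png')[:,:390]]))
E
python3 go.py 458.4 90 128 62
```

```text
t 14.0 pos [590.3 398.7 129.1] jaw -118.1 tilt z [ 0.004  0.002 -1.   ] F [ 0.3 -0.1 -1.8] w 27.1 j6 0.26
shift mm [ 2.920e+01  3.344e+02 -2.000e-01] yaw -0.1 rows>= 6.7
```

View pics/p8.png

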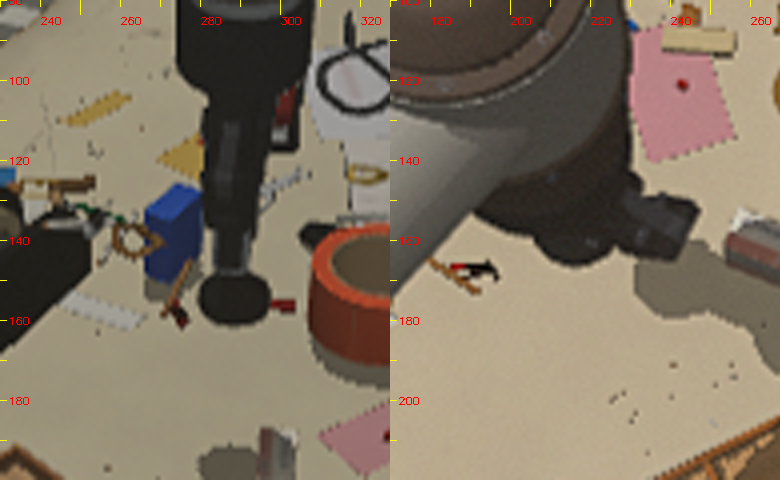

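Request:
send_rows(
  translation=[
    [0.001, 0.012, 0],
    [0.003, 0.035, 0],
    [0.006, 0.065, 0],
    [0.009, 0.1, 0],
    [0.012, 0.14, 0],
    [0.016, 0.18, 0],
    [0.019, 0.22, 0],
    [0.022, 0.255, 0],
    [0.025, 0.29, 0],
    [0.028, 0.318, 0],
    [0.029, 0.331, 0],
    [0.029, 0.334, 0],
  ],
  yaw=[0, 0, 0, 0, 0, 0, 0, 0, 0, 0, 0, 0],
  fingers=[200, 200, 200, 200, 200, 200, 200, 200, 200, 200, 200, 200],
)

```text
clock: 15.2
position: [457.3, 89.1, 127.1]
ee_rot: [0.97, -0.244, 0.001, -0.001]
contact_force: [-0.4, 0.3, -0.7]
gripper_width: 27.0
```

Request:
send_rows(
  translation=[
    [0, 0, 0.01],
    [0, 0, 0.03],
    [0, 0, 0.045],
    [0, 0, 0.055],
    [0, 0, 0.058],
    [0, 0, 0.058],
  ],
  yaw=[0, 0, 0, 0, 0, 0],
  fingers=[200, 200, 200, 200, 200, 200],
)

```text
clock: 15.8
position: [457.5, 89.6, 68.4]
ee_rot: [0.97, -0.243, 0.001, -0.0]
contact_force: [-0.1, 0.1, -0.7]
gripper_width: 26.9
```

```bash
python3 - <<'E'
from h import *
im=get_image('side');crop(im,220,200,350,340,4,'p9')
E
python3 go.py 458.4 90 42.9 62
```

```text
t 15.85 pos [457.9  89.7  69.1] jaw -118.2 tilt z [ 0.002  0.001 -1.   ] F [-0.2 -0.2 -0.6] w 26.6 j6 0.54
shift mm [ 0.3 -0.5 26.2] yaw -0.2 rows>= 0.5
```

View pics/p9.png

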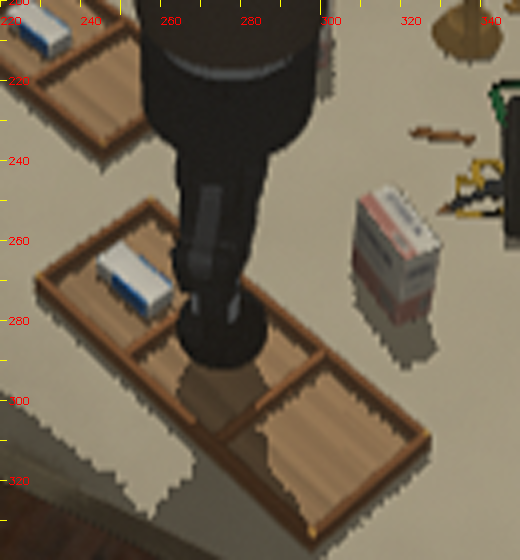

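Request:
send_rows(
  translation=[
    [0, 0, 0.01],
    [0, 0, 0.018],
    [0, 0, 0.023],
    [0, 0, 0.0255],
    [0, 0, 0.026],
    [0, 0, 0.026],
    [0, 0, 0.026],
    [0, 0, 0.026],
    [0, 0, 0.026],
    [0, 0, 0.026],
    [0, 0, 0.026],
  ],
  yaw=[0, 0, 0, 0, 0, 0, 0, 0, 0, 0, 0],
  fingers=[200, 200, 200, 200, 200, 200, 200, 75, 75, 75, 75],
)

```text
clock: 16.95
position: [458.0, 89.8, 43.2]
ee_rot: [0.97, -0.243, 0.001, -0.001]
contact_force: [0.5, -1.1, -0.4]
gripper_width: 60.4
```

Request:
send_rows(
  translation=[
    [0, 0, -0.01],
    [0, 0, -0.03],
    [0, 0, -0.06],
    [0, 0, -0.09],
    [0, 0, -0.1],
  ],
  yaw=[0, 0, 0, 0, 0],
  fingers=[75, 75, 75, 75, 75],
)

```text
clock: 17.45
position: [459.5, 90.4, 146.9]
ee_rot: [0.97, -0.243, 0.004, -0.003]
contact_force: [0.6, -0.8, -0.5]
gripper_width: 60.2
```

```bash
python3 - <<'E'
from h import *
im=get_image('side');crop(im,220,160,350,340,3.2,'p10')
E
python3 go.py 558.5 111.8 110 8.3
```

```text
t 17.5 pos [459.5  90.5 147.1] jaw -118.1 tilt z [ 0.009  0.005 -1.   ] F [-0.3 -1.1  0.5] w 60.7 j6 0.54
shift mm [ 77.  -65.1  38.1] yaw 53.6 rows>= 6.2
```

View pics/p10.png

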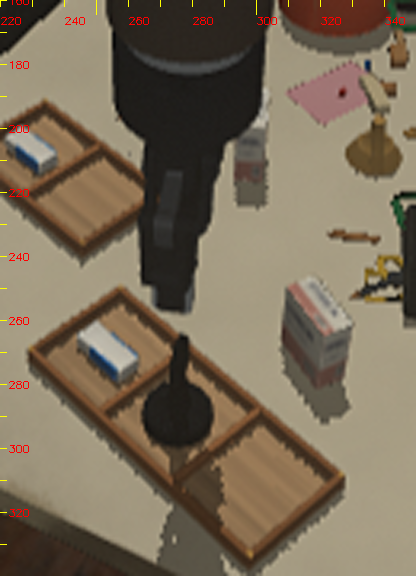

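Request:
send_rows(
  translation=[
    [0.01, -0.008, 0],
    [0.022, -0.018, 0],
    [0.035, -0.03, 0],
    [0.05, -0.043, 0.01],
    [0.063, -0.055, 0.02],
    [0.072, -0.062, 0.03],
    [0.077, -0.065, 0.038],
    [0.077, -0.065, 0.038],
    [0.077, -0.065, 0.038],
  ],
  yaw=[8, 16, 24, 32, 40, 48, 53.6, 53.6, 53.6],
  fingers=[75, 75, 75, 75, 75, 75, 75, 75, 75],
)

```text
clock: 18.4
position: [557.8, 111.4, 109.3]
ee_rot: [0.757, -0.654, 0.002, -0.004]
contact_force: [-1.1, -0.8, 0.1]
gripper_width: 60.1
```

```bash
python3 - <<'E'
from h import *
im=get_image('side');crop(im,250,170,370,310,4,'p11')
E
python3 go.py 558.5 111.8 16 8.3
```

```text
t 18.45 pos [558.  111.5 109.9] jaw -171.6 tilt z [ 0.009  0.004 -1.   ] F [-0.5 -0.1  0.2] w 60.7 j6 -0.34
shift mm [ 0.   0.3 93.9] yaw 0.1 rows>= 1.9
```

View pics/p11.png

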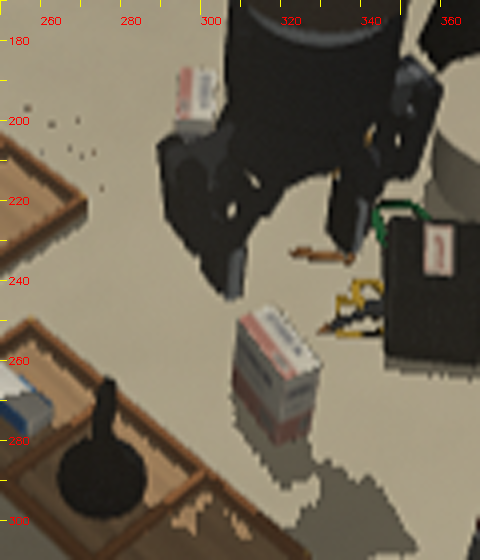

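Request:
send_rows(
  translation=[
    [0, 0, 0.015],
    [0, 0, 0.035],
    [0, 0, 0.055],
    [0, 0, 0.072],
    [0, 0, 0.085],
    [0, 0, 0.092],
    [0, 0, 0.094],
    [0, 0, 0.094],
    [0, 0, 0.094],
  ],
  yaw=[0, 0, 0, 0, 0, 0, 0, 0, 0],
  fingers=[75, 75, 75, 75, 75, 75, 75, 75, 75],
)

```text
clock: 19.35
position: [559.3, 112.2, 16.7]
ee_rot: [0.757, -0.653, 0.002, -0.005]
contact_force: [-0.6, 0.1, -0.1]
gripper_width: 60.3
```

Request:
send_rows(
  translation=[
    [0, 0, 0],
    [0, 0, 0],
    [0, 0, 0],
    [0, 0, 0],
    [0, 0, 0],
    [0, 0, 0],
    [0, 0, 0],
    [0, 0, 0],
  ],
  yaw=[0, 0, 0, 0, 0, 0, 0, 0],
  fingers=[220, 220, 220, 220, 220, 220, 220, 220],
)

```text
clock: 20.15
position: [559.8, 112.3, 17.3]
ee_rot: [0.757, -0.653, 0.003, -0.006]
contact_force: [-1.4, 0.2, 5.0]
gripper_width: 22.2
```

```bash
python3 go.py 487.2 29.5 90 25.5
```

```text
t 20.15 pos [559.8 112.3  17.3] jaw -171.6 tilt z [ 0.011  0.005 -1.   ] F [-1.4  0.2  5. ] w 22.2 j6 -0.34
shift mm [ 71.1  83.  -73.9] yaw -17.1 rows>= 2.6
```

Request:
send_rows(
  translation=[
    [0, 0, -0.015],
    [0, 0, -0.035],
    [0, 0, -0.055],
    [0.005, 0.005, -0.07],
    [0.016, 0.018, -0.074],
    [0.03, 0.034, -0.074],
    [0.044, 0.051, -0.074],
    [0.058, 0.067, -0.074],
    [0.067, 0.078, -0.074],
    [0.071, 0.083, -0.074],
    [0.071, 0.083, -0.074],
    [0.071, 0.083, -0.074],
  ],
  yaw=[0, 0, 0, -2, -5, -8, -11, -14, -17, -17, -17, -17],
  fingers=[220, 220, 220, 220, 220, 220, 220, 220, 220, 220, 220, 220],
)

```text
clock: 21.35
position: [487.8, 29.9, 90.1]
ee_rot: [0.845, -0.535, 0.004, -0.005]
contact_force: [-0.2, -0.7, -0.6]
gripper_width: 22.3
```

```bash
python3 - <<'E'
from h import *
im=get_image('side');crop(im,220,190,360,340,4,'p12')
E
python3 go.py 487.2 29.5 21.8 25.5
```

```text
t 21.4 pos [487.9  30.1  90.1] jaw -154.6 tilt z [ 0.012  0.005 -1.   ] F [-0.   0.3 -1.2] w 22.5 j6 0.05
shift mm [ 0.2  1.8 68.2] yaw -0.1 rows>= 1.4
```

View pics/p12.png

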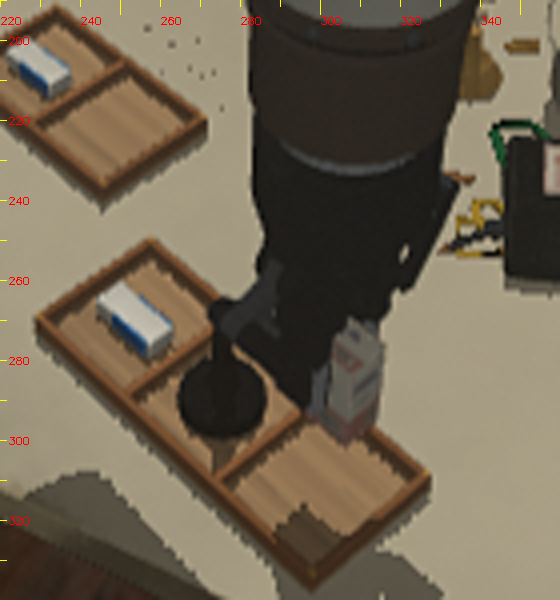

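Run:
```python
from ov import *
im=get_image('side')
x0,y0,s=290,250,7.5
c=cv2.convertScaleAbs(cv2.resize(im[y0:y0+60,x0:x0+50],None,fx=s,fy=s,interpolation=cv2.INTER_CUBIC),alpha=1.5);d=c.copy()
for z in(73,129):
    u=(pr('side',boxpts(487.9,30.1,25.5,23,46,z))-[x0,y0]+.5)*s
    cv2.polylines(d,[np.round(u).astype(np.int32)],True,(0,255,0),1)
cv2.imwrite('pics/p13.png',np.hstack([c,d]))
```

```text
(no output)
```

View pics/p13.png

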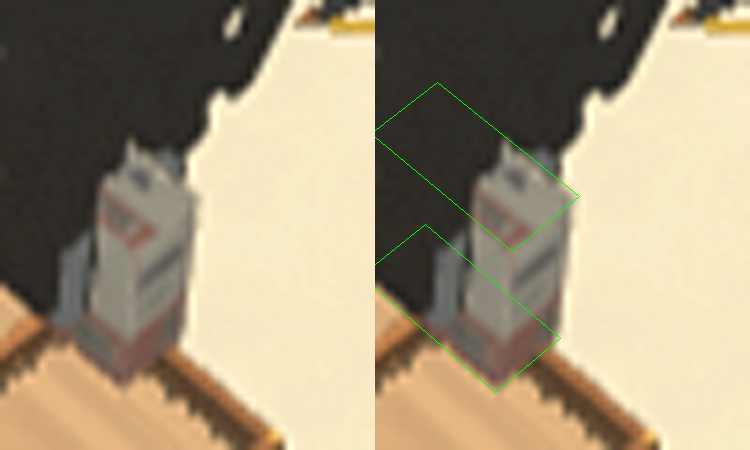

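Level and where predicted. I lower the carton and release it.

Request:
send_rows(
  translation=[
    [0, 0.002, 0.02],
    [0, 0.002, 0.04],
    [0, 0.002, 0.053],
    [0, 0.002, 0.061],
    [0, 0.002, 0.065],
    [0, 0.002, 0.0675],
    [0, 0.002, 0.068],
    [0, 0.002, 0.068],
    [0, 0.002, 0.068],
    [0, 0.002, 0.068],
  ],
  yaw=[0, 0, 0, 0, 0, 0, 0, 0, 0, 0],
  fingers=[220, 220, 220, 220, 220, 220, 220, 220, 220, 220],
)

```text
clock: 22.45
position: [487.1, 29.7, 22.4]
ee_rot: [0.845, -0.534, 0.004, -0.006]
contact_force: [0.1, -0.2, -1.1]
gripper_width: 22.6
```

```bash
python3 go.py 487.2 29.5 21.3 25.5
```

```text
t 22.45 pos [487.1  29.7  22.4] jaw -154.6 tilt z [ 0.012  0.006 -1.   ] F [ 0.1 -0.2 -1.1] w 22.6 j6 0.05
shift mm [ 0.2 -0.   1.1] yaw -0.1 rows>= 0.0
```

Request:
send_rows(
  translation=[
    [0, 0, 0.001],
    [0, 0, 0.0015],
    [0, 0, 0.0015],
    [0, 0, 0.0015],
    [0, 0, 0.0015],
    [0, 0, 0.0015],
    [0, 0, 0.0015],
    [0, 0, -0.01],
    [0, 0, -0.04],
    [0, 0, -0.075],
    [0, 0, -0.105],
    [0, 0, -0.11],
  ],
  yaw=[0, 0, 0, 0, 0, 0, 0, 0, 0, 0, 0, 0],
  fingers=[220, 220, 220, 90, 90, 90, 90, 90, 75, 75, 75, 75],
)

```text
clock: 23.65
position: [488.1, 29.7, 137.1]
ee_rot: [0.845, -0.534, 0.007, -0.009]
contact_force: [-0.0, -0.2, 0.1]
gripper_width: 60.1
```

```bash
python3 - <<'E'
from h import *
im=get_image('side');crop(im,220,160,350,340,3.2,'p14')
E
python3 go.py 585.3 301.9 130 -22
```

```text
t 23.7 pos [487.4  29.6 136. ] jaw -154.6 tilt z [ 0.019  0.008 -1.   ] F [0.1 0.4 0.8] w 60.1 j6 0.05
shift mm [-203.9 -205.2   10. ] yaw 47.4 rows>= 5.8
```

View pics/p14.png

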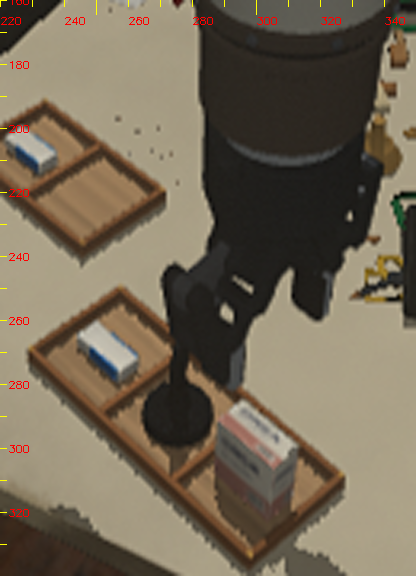

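Request:
send_rows(
  translation=[
    [-0.012, -0.012, 0],
    [-0.03, -0.03, 0],
    [-0.05, -0.05, 0],
    [-0.072, -0.072, 0],
    [-0.096, -0.096, 0.002],
    [-0.12, -0.12, 0.004],
    [-0.145, -0.145, 0.006],
    [-0.168, -0.168, 0.008],
    [-0.188, -0.189, 0.01],
    [-0.199, -0.2, 0.01],
    [-0.204, -0.205, 0.01],
    [-0.204, -0.205, 0.01],
  ],
  yaw=[3, 7, 12, 17, 22, 28, 33, 38, 43, 46, 47.4, 47.4],
  fingers=[75, 75, 75, 75, 75, 75, 75, 75, 75, 75, 75, 75],
)

```text
clock: 24.9
position: [584.6, 302.1, 128.8]
ee_rot: [-0.56, 0.829, -0.002, 0.009]
contact_force: [-0.7, 0.3, 0.2]
gripper_width: 60.2
```

```bash
python3 - <<'E'
from h import *
im=get_image('side');crop(im,240,120,370,260,4,'p15')
E
python3 go.py 585.3 301.9 16 -22
```

```text
t 24.95 pos [584.4 301.4 129.1] jaw 158.1 tilt z [ 0.017  0.007 -1.   ] F [-0.2 -0.2  0.7] w 60.2 j6 -1.11
shift mm [  0.6   0.9 113.1] yaw 0.1 rows>= 2.3
```

View pics/p15.png

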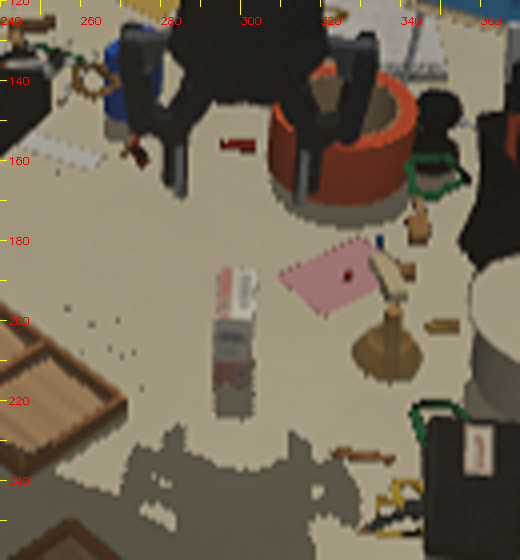

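Request:
send_rows(
  translation=[
    [0, 0, 0.015],
    [0, 0, 0.035],
    [0, 0, 0.058],
    [0, 0, 0.08],
    [0, 0, 0.097],
    [0, 0, 0.108],
    [0, 0, 0.112],
    [0, 0, 0.113],
    [0, 0, 0.113],
    [0, 0, 0.113],
  ],
  yaw=[0, 0, 0, 0, 0, 0, 0, 0, 0, 0],
  fingers=[75, 75, 75, 75, 75, 75, 75, 75, 75, 75],
)

```text
clock: 25.95
position: [586.9, 302.5, 17.2]
ee_rot: [-0.56, 0.829, -0.002, 0.01]
contact_force: [0.6, 0.2, 0.4]
gripper_width: 60.8
```

Request:
send_rows(
  translation=[
    [0, 0, 0],
    [0, 0, 0],
    [0, 0, 0],
    [0, 0, 0],
    [0, 0, 0],
    [0, 0, 0],
    [0, 0, 0],
    [0, 0, 0],
  ],
  yaw=[0, 0, 0, 0, 0, 0, 0, 0],
  fingers=[220, 220, 220, 220, 220, 220, 220, 220],
)

```text
clock: 26.75
position: [587.2, 302.8, 17.8]
ee_rot: [-0.56, 0.829, -0.002, 0.011]
contact_force: [-0.6, 0.4, 4.8]
gripper_width: 22.2
```

```bash
python3 go.py 457.7 291 90 26.5
```

```text
t 26.75 pos [587.2 302.8  17.8] jaw 158.1 tilt z [ 0.02   0.008 -1.   ] F [-0.6  0.4  4.8] w 22.2 j6 -1.11
shift mm [ 58.2 114.7 -74.8] yaw -48.4 rows>= 5.6
```

Request:
send_rows(
  translation=[
    [0, 0, -0.015],
    [0, 0, -0.035],
    [0, 0, -0.055],
    [0.004, 0.008, -0.07],
    [0.012, 0.023, -0.075],
    [0.021, 0.041, -0.075],
    [0.03, 0.06, -0.075],
    [0.04, 0.08, -0.075],
    [0.049, 0.098, -0.075],
    [0.055, 0.109, -0.075],
    [0.058, 0.1145, -0.075],
    [0.058, 0.1145, -0.075],
  ],
  yaw=[0, 0, 0, -5, -11, -17, -24, -31, -38, -44, -48.4, -48.4],
  fingers=[220, 220, 220, 220, 220, 220, 220, 220, 220, 220, 220, 220],
)

```text
clock: 27.95
position: [457.0, 290.8, 90.6]
ee_rot: [0.85, -0.526, 0.006, -0.009]
contact_force: [0.6, -0.2, -0.4]
gripper_width: 22.4
```

```bash
python3 - <<'E'
from ov import *
im=get_image('side');p=read_state()['position']
x0,y0,s=210,140,5.
c=cv2.convertScaleAbs(cv2.resize(im[y0:y0+110,x0:x0+80],None,fx=s,fy=s,interpolation=cv2.INTER_CUBIC),alpha=1.4);d=c.copy()
for z in(p[2]-17.8,p[2]-17.8+56):
    u=(pr('side',boxpts(p[0],p[1],26.5,23,46,z))-[x0,y0]+.5)*s
    cv2.polylines(d,[np.round(u).astype(np.int32)],True,(0,255,0),1)
cv2.imwrite('pics/p16.png',np.hstack([c,d])[:590])
E
python3 go.py 457.7 291 21.7 26.5
```

```text
t 28.0 pos [457.7 291.1  90.6] jaw -153.6 tilt z [ 0.02   0.009 -1.   ] F [-0.1 -0.4  0. ] w 22.4 j6 -0.42
shift mm [-0.   1.5 68.9] yaw -0.1 rows>= 1.4
```

View pics/p16.png

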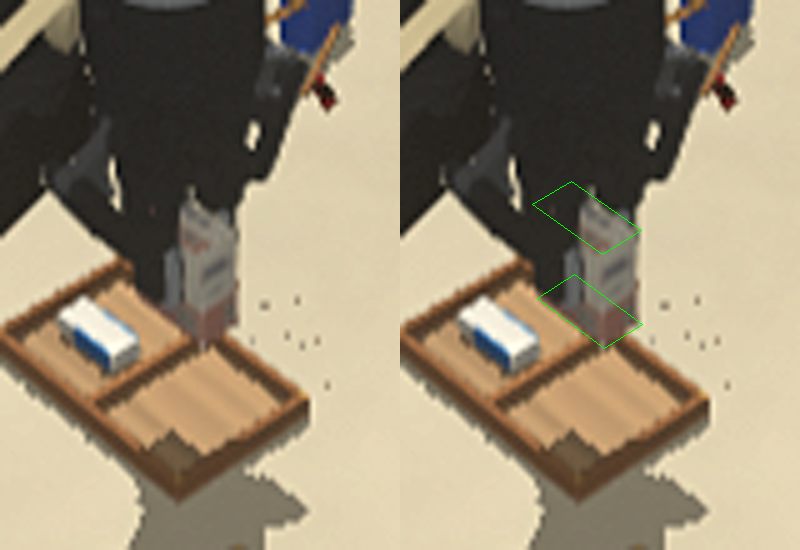

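Request:
send_rows(
  translation=[
    [0, 0.001, 0.02],
    [0, 0.001, 0.04],
    [0, 0.001, 0.053],
    [0, 0.001, 0.061],
    [0, 0.0015, 0.066],
    [0, 0.0015, 0.0685],
    [0, 0.0015, 0.0695],
    [0, 0.0015, 0.0695],
    [0, 0.0015, 0.0695],
    [0, 0.0015, 0.0695],
  ],
  yaw=[0, 0, 0, 0, 0, 0, 0, 0, 0, 0],
  fingers=[220, 220, 220, 220, 220, 220, 220, 220, 220, 220],
)

```text
clock: 29.0
position: [457.9, 290.9, 22.0]
ee_rot: [0.85, -0.527, 0.006, -0.009]
contact_force: [-1.0, -2.0, 6.3]
gripper_width: 22.7
```

```bash
python3 go.py 457.7 291 21.6 26.5
```

```text
t 29.0 pos [457.9 290.9  22. ] jaw -153.6 tilt z [ 0.02   0.009 -1.   ] F [-1.  -2.   6.3] w 22.7 j6 -0.42
shift mm [-0.2  0.2  0.4] yaw -0.1 rows>= 0.0
```

In contact at 6 N. I release and rise.

Request:
send_rows(
  translation=[
    [0, 0, 0],
    [0, 0, 0],
    [0, 0, 0],
    [0, 0, 0],
    [0, 0, -0.01],
    [0, 0, -0.03],
    [0, 0, -0.06],
    [0, 0, -0.09],
    [0, 0, -0.12],
    [0, 0, -0.15],
    [0, 0, -0.18],
    [0, 0, -0.18],
  ],
  yaw=[0, 0, 0, 0, 0, 0, 0, 0, 0, 0, 0, 0],
  fingers=[90, 90, 90, 90, 90, 75, 75, 75, 75, 75, 75, 75],
)

```text
clock: 30.2
position: [456.2, 291.0, 207.7]
ee_rot: [0.85, -0.526, 0.008, -0.014]
contact_force: [0.7, -1.5, 0.7]
gripper_width: 60.2
```

Request:
send_rows(
  translation=[
    [-0.03, 0, -0.01],
    [-0.06, 0, -0.02],
    [-0.1, 0, -0.03],
    [-0.14, 0, -0.04],
    [-0.18, 0, -0.05],
    [-0.21, 0, -0.05],
    [-0.24, 0, -0.05],
    [-0.24, 0, -0.05],
  ],
  yaw=[0, 0, 0, 0, 0, 0, 0, 0],
  fingers=[75, 75, 75, 75, 75, 75, 75, 75],
)

```text
clock: 31.0
position: [346.0, 507.6, 257.2]
ee_rot: [0.851, -0.525, 0.008, -0.014]
contact_force: [-0.0, -0.2, -0.4]
gripper_width: 60.6
```

Run:
```python
from h import *
t=get_image('top');s=get_image('side')
crop(t,190,100,430,275,3.3,'f1');crop(s,200,140,370,340,3,'f2')
s=read_state();print(s['clock'],s['position'],s['contact_force'])
```

```text
31.1 [347.18836415 505.05833053 257.45415016] [ 1.04567135 -0.5541037   0.39076945]
```

View pics/f1.png

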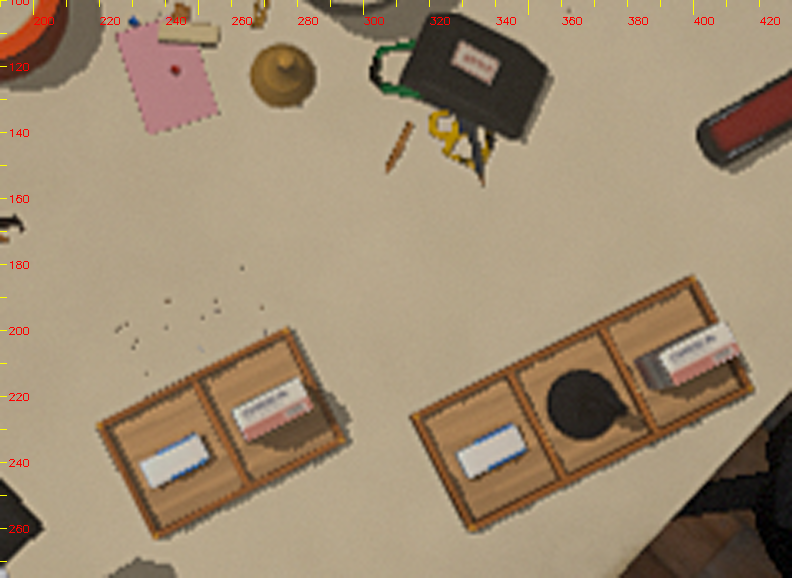

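View pics/f2.png

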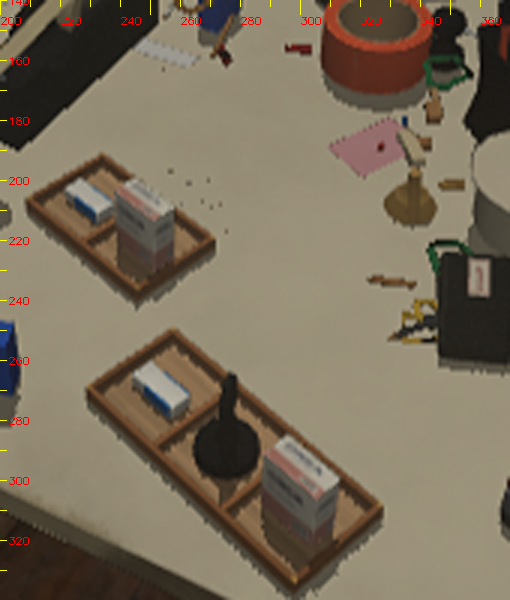

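All five pieces sit in their bays. The bell (275,122) and the block stamp (335,122) are at the same pixels as at the start, and the arm is clear.

```bash
python3 -c "
from bench import *
print(job_done())"
```

```text
the job is handed in; nothing more can be done
None
```

Both desk kits are made up, and I handed the job in at about 31 s of the 96 s allowed.

- **Large tray:** the loop stamp stands in the middle bay, with an eraser in one end bay and a white/pink carton in the other.
- **Small tray:** it holds the other eraser and the other white/pink carton.
- **Left alone:** I did not touch the blue look-alike cartons. The block stamp and the bell are at the same pixels as at the start.

The last top and side views, taken before hand-in, show each piece within its own bay. The erasers lie flat, and the stamp and cartons stand upright. The gripper was about 250 mm above the desk and touching nothing. The measured forces I saw stayed at about 6 N or less.

Two readings were slightly off. The tool built up about 1° of tilt over the moves, with no visible effect on the placings. The gripper read about 17 mm on the 20 mm erasers, but they held level and were released cleanly.

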